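# Brake the truffle turntable and hold the cover over the tray

### The job

Set the brake of the display turntable by pressing its pedal right down to the stop, and let the pedal come up again. Then take the rectangular steel cover by its handle, lift it over the top of the glass screen without touching the screen, and finish while holding it level, centred and squared up with the tray of truffles, its lower edge hovering no more than 3 cm above the tray's rim and touching nothing, so that it could go straight down. Never touch the tray or its truffles, and leave the other things on the counter where they are.

Things in the scene. Friction and masses are not known exactly. Their poses are not given: they have to be found in the camera images.
- pedal (a joint): angle of the turntable's brake pedal: 0 = up (at rest), grows as it is pressed, 0.24 rad = down on its rigid stop. A spring pushes it back up; at the middle of the pad it takes about 3 N to start and about 8 N to reach the stop. The hinge line is level, 70 mm from the pad's middle, on the turntable's side of the pad.
- pedal_pad (a point): middle of the top face of the pedal's black rubber pad, 56 (x) x 52 mm (y); moves with the pedal: 44 mm above the counter at rest, about 17 mm lower at the stop. Its y axis points to the turntable's centre, x along the hinge, z out of the pad's face. The pad lies 176 mm from the turntable's centre, on the side towards the screen.
- turntable: fixed dark steel base of the turntable, 170 mm diameter, with the brake pedal on its -y side; origin on its axis, at counter level. Its disc (190 mm diameter) and the tray turn on it stiffly.
- tray: white rectangular tray on the turntable's disc, 184 (its x) x 144 mm (y), floor 6 mm thick, rim 5 mm wide and 12 mm high; origin at the centre of its underside, 34 mm above the counter. 4 x 3 truffles stand fixed in its middle 110 x 80 mm, tops 31 mm above the tray's underside. It stands at any angle up to 1 rad from the world axes.
- cover: rectangular steel cover: upside-down open box 154 (its x) x 114 (y) x 55 mm high, walls 4 mm, about 0.3 kg, loose on the counter right of the screen (nearer or farther of two covers). Origin: centre of its open lower edge, z up. On its roof a dark wooden handle, an upright slab 64 mm long (x), 13 mm thick (y), 34 mm high (top 89 mm above the origin), to be pinched across its thickness.
- screen: fixed low counter screen with a white frame and a glass pane, between the covers and the turntable: 340 mm long (its x), 14 mm thick (its y), top edge 140 mm above the counter; two feet 60 mm wide at its ends; origin at the centre of its underside.
- dome: round steel dome cover standing near the rectangular cover: 100 mm diameter, 99 mm high with a round wooden knob; not the one wanted. Loose; origin at the centre of its underside.
- giftbox: dark brown gift box with a gold band, 100 x 75 x 40 mm, loose bystander at the far side; origin at the centre of its underside.
- jar: amber jar with a wooden cap, 76 mm diameter, 100 mm high, loose bystander at the far side; origin at the centre of its underside.
- tin: steel tin with a plain cardboard-brown band, 72 mm diameter, 85 mm high, loose bystander to the left; origin at the centre of its underside.
- bar: flat wrapped chocolate bar, 90 x 45 x 10 mm, loose bystander close to the robot; origin at the centre of its underside.
- bell: small brass counter bell, 72 mm diameter, 50 mm high, loose bystander to the right; origin at the centre of its underside.
- cardstand: little wooden stand with an upright blank card, 45 x 30 mm foot, 50 mm high, loose bystander at the far left; origin at the centre of its underside.
Things that resemble listed ones, but are neither listed nor needed, are in the scene too. What is shaped like the cover but blue is not meant.

How it is judged:
On the way, in this order (a step that is already met when the one before it is completed fails the run):
1. the brake pedal is pressed down to its stop, with the cover still on the counter (value of joint pedal above 0.215 rad and height (world z) of cover below 0.01 m), for 0.1 s.
2. the pedal is let up again (value of joint pedal below 0.05 rad), for 0.1 s.
3. the cover passes over the top of the screen (z of cover in the frame of screen above 0.142 m and y of cover in the frame of screen between -0.05 and 0.05 m and x of cover in the frame of screen between -0.2 and 0.2 m), for 0.02 s.
4. the cover hovers aligned over the tray (horizontal distance between cover and tray below 0.008 m and angle between the x axis of cover and the x axis of tray, either way round below 0.1 rad and angle between cover's own z axis and vertical below 0.1 rad and z of cover in the frame of tray between 0.015 and 0.045 m and contact force between cover and turntable below 0.2 N and contact force between cover and the fingers above 1 N and linear speed of cover below 0.02 m/s and angular speed of cover below 0.15 rad/s and value of joint pedal below 0.05 rad), for 0.2 s.
At the end, for the whole second after the job is handed in: The cover is held in the gripper, at rest, touching nothing else: within 8 mm of the tray's centre, sides within 0.1 rad of the tray's (either way round), level within 0.1 rad, lower edge 15 to 45 mm above the tray's underside (3 to 33 mm above its rim); pedal up (under 0.05 rad) (all of step 4 and contact force between tray and anything else below 0.2 N); the arm keeps its last pose, push and grip.
It fails at once if the tray or its truffles are touched (contact force between tray and anything else above 0.5 N).
It fails at once if the cover touches the screen (contact force between cover and screen above 0.5 N).
It fails at once if the arm touches the screen (contact force between the arm and screen above 0.5 N).
It fails at once if another thing on the counter is shifted by more than 3 cm (distance of any of dome, giftbox, jar, tin, bar, bell, cardstand from where it was at the start of the episode above 0.03 m).
It also fails if it takes over 72 s, if anything falls off the work surface, if the arm or the gripper's body presses on something with over 40 N, if the wrist force passes 120 N, or if a joint passes its speed limit or range.

### The arm

A 7-joint arm with a two-finger parallel gripper is mounted at the origin on the work surface. World frame = base frame: x ahead of the robot, y to its left, z up, the work surface at z = 0. Lengths are in m, angles in rad, forces in N, time in s.
With the tool pointing down it reaches from about 0.4 to 0.875 m from the base axis. Payload 4.4 kg.
Tool frame: the origin (TCP) lies on the centre line of the jaws, within the pads' length; the fingertips stand 14 mm ahead of it and the grasp point (between the pads) lies 5 mm behind it; y points along the fingers, z is the direction in which the jaws open and shut, and the axes are right-handed (so a half turn about y gives the same grasp; the last joint's range is limited). The gripper opens to 85 mm and grips with 20 to 120 N. Pads are 22 mm wide; open, the fingers measure 114 mm over their backs; the gripper's body (76 mm by 85 mm) begins 54 mm behind the grasp point. The pads swing forward as they close: fully open they stand 13 mm farther back than shut.
Start: joints at [1.259, 0.628, 0.038, 1.517, -0.027, 0.996, -0.02], TCP at [0.158, -0.63, 0.245] pointing down, gripper open.
Joint ranges: [-3.06, 3.06], [-0.37, 2.12], [-1.25, 1.32], [0.18, 2.47], [-1.1, 4.24], [0.23, 1.98], [-2.94, 2.94]. Speed limits (rad/s): [2.57, 2.57, 3.14, 3.14, 3.14, 3.14, 3.14].

### API

Orientations are given as [roll, pitch, yaw] about the fixed x, y, z axes, in that order (R = Rz(yaw) Ry(pitch) Rx(roll)).
In Python, from plant import manip gives the robot as it stands.
- The arm moves only by the tool step_arm, never from a script. Its argument "steps" is a list that holds one entry, the list of rows, each a list of 7 numbers: the shift along the tool's x, y, z in cm, then the turn, a rotation vector about the tool's x, y, z in degrees, then the closure, from 0 (fully open) to 1 (shut). A call has 1 to 12 rows; each row shifts and turns the pose as measured when the row begins, along the tool's axes as they then stand; what a row does not reach is not made up. A row lasts 1/8 s, in which the tool goes at most 62.5 mm and 10.7 degrees, less where a joint would pass 70% of its speed; a pose out of reach is approached as far as the arm can. A call with a gripper value outside its range is refused whole. The fingers move at their own pace and stop on an object; "newtons" is the grip in N (left out, the last holds). Time passes only in rows, so rows that do not move let the fingers close. It gives the time, the measured TCP pose, the force and the opening at its end, in the units of the state.
- manip.get_obs(): the state, without advancing time (a new reading comes with each control period).
- manip.snapshot(name): name is "side" or "top" or "wrist"; returns the picture (400x640x3 uint8, blue, green, red); there is no depth.
- manip.camera_model(name): a dict with "fovy" (degrees; the focal length in pixels is half the picture's height over the tangent of half this angle, whatever the lens; pixels are square), "cx", "cy" (the principal point, pixels), "T" (4x4, takes a point from camera to world coordinates); the wrist camera has in their place "hand_eye" (4x4, takes a point from camera to tool coordinates, whose origin is the TCP and whose axes are the tool frame's). Camera axes: x right, y up, looking along -z (the intrinsics and any distortion apply to the point x, -y, -z); pixel columns grow to the right and rows downward; lengths in m; the calibration is good to about 2 mm. A picture is of the moment at which its call begins: read the wrist's pose just before it. camera_model takes no time and is no camera call.
- manip.job_done(): hands the job in, once; it reports no verdict.
Trained networks look in the newest picture that a camera, given by its name, has taken for a name from the list of things; names that differ only in an ending like _2 or _b are one class to them, and where a whole thing is asked for, a point or a joint stands for the part that bears it (a point fixed in the world has none). Each returns a list of dicts, best first, with "conf" (0 to 1); they miss things now and then, are a little off and sometimes report something else, mostly with a low value. They report only what shows in the picture. A call takes as long as a camera call. They do not tell look-alikes from the thing itself.
- manip.search_frame(label, camera): "bbox" ([left, top, width, height] in pixels, round what is visible of it).
The state is a dict: "time_s": time; "joints": joint angles; "joint_velocities": joint speeds; "tau": joint torques, N m; "position": TCP position; "eef_rot": TCP orientation; "wrist_force": force on the tool from outside, world axes, zero at the start; "wrist_torque": the same for the moment, N m; "gripper_width": opening from 0.0 (shut) to 1.0 (fully open).
Only numpy, scipy, OpenCV 4.12 (cv2) and the standard library are available. Lean on these libraries where they do the work, as an engineer would, in place of code of your own. Each camera call takes 0.05 s, during which the arm holds its last target. There are 200 camera calls.

## Working session

There is one attempt and no reset: what is moved stays moved. The work goes in short steps, Python scripts to look and compute and a tool call to move; the robot and the scene stay as the last step left them, time stands still between calls to the robot, and variables do not carry over. Pictures are saved under pics/ and viewed, about 8 in all and at most 12, crops included, and the job is handed in when it is done.

Besides the shell and the picture viewer there is one more tool, called after "Request:" in YAML: its name, and indented under it one key for each argument. step_arm: Moves the arm, as the interface text tells. Its arguments: {"type":"object","properties":{"steps":{"type":"array"},"newtons":{"type":"number"}},"required":["steps"]}

```bash
ls; mkdir -p pics
python3 - <<'E'
from plant import manip
import cv2,numpy as np
np.set_printoptions(precision=4,suppress=True)
print(manip.get_obs())
for c in ["top","side","wrist"]:
    im=manip.snapshot(c); cv2.imwrite(f"pics/{c}0.png",im)
    print(c,manip.camera_model(c))
    if c!="wrist":
        for l in ["cover","dome","screen","turntable","tray","pedal_pad","giftbox","jar","tin","bar","bell","cardstand"]:
            print(l,[(d["bbox"],round(d["conf"],2)) for d in manip.search_frame(l,c)])
E
```

```text
pics
{'time_s': 0.0, 'joints': array([ 1.2592,  0.6293,  0.0385,  1.5184, -0.027 ,  0.9963, -0.02  ]), 'joint_velocities': array([-0.0003,  0.0016, -0.0011,  0.001 , -0.    , -0.0003,  0.0014]), 'tau': array([ -0.    , -56.3407,   1.2265, -19.3449,   0.0111,   0.0105,
         0.    ]), 'position': array([ 0.1581, -0.6299,  0.2444]), 'eef_rot': array([-1.5726, -0.    , -2.8958]), 'wrist_force': array([-0.6   , -0.4033, -0.6179]), 'wrist_torque': array([ 0.0317, -0.0288, -0.0353]), 'gripper_width': 1.0001968596693942}
top {'fovy': 55.515330117607185, 'cx': 318.6352811533671, 'cy': 197.69313707535312, 'T': array([[-0.0156,  0.9918, -0.1271,  0.4085],
       [-0.9996, -0.0186, -0.0227, -0.0108],
       [-0.0249,  0.1267,  0.9916,  1.1604],
       [ 0.    ,  0.    ,  0.    ,  1.    ]])}
cover [([363.3, 264.7, 73.1, 67.3], 0.84), ([448.5, 262.0, 75.4, 60.2], 0.66), ([373.7, 134.7, 62.3, 65.2], 0.58)]
dome [([400.8, 215.3, 34.7, 36.0], 0.63)]
screen [([341.8, 139.0, 23.4, 125.0], 0.65)]
turntable [([212.2, 155.1, 101.2, 73.5], 0.57)]
tray [([208.5, 157.1, 63.6, 75.5], 0.97)]
pedal_pad [([2
[... 877 characters left out ...]
156.7, 114.5, 52.2], 0.71), ([272.3, 146.3, 54.7, 14.4], 0.16)]
turntable []
tray [([259.0, 239.3, 84.2, 57.5], 0.86)]
pedal_pad [([291.6, 212.6, 21.2, 28.7], 0.92)]
giftbox [([211.4, 206.5, 42.4, 29.2], 0.56)]
jar [([229.6, 167.8, 25.6, 39.0], 0.74)]
tin [([278.7, 322.0, 38.7, 56.0], 0.78)]
bar [([363.7, 220.3, 31.0, 17.5], 0.56)]
bell [([340.3, 137.1, 18.6, 15.3], 0.6)]
cardstand [([208.7, 263.8, 19.1, 15.7], 0.77)]
wrist {'fovy': 66.08076185379895, 'cx': 323.0981124372536, 'cy': 197.60388914385587, 'hand_eye': array([[ 0.001 , -0.9552, -0.2961, -0.0752],
       [ 0.0014,  0.2961, -0.9552, -0.1291],
       [ 1.    ,  0.0006,  0.0017,  0.0001],
       [ 0.    ,  0.    ,  0.    ,  1.    ]])}
```

View pics/top0.png

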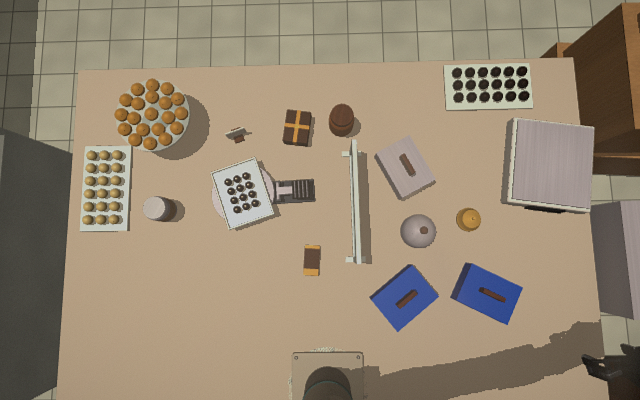

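View pics/side0.png

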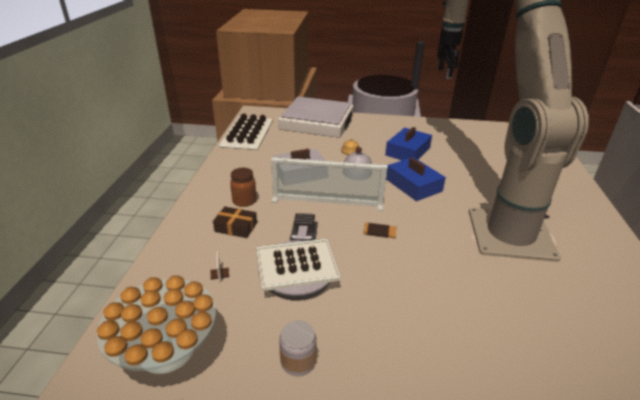

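The top view shows the steel cover at (405,167), with the handle at (407,164). The look-alikes are the blue covers at (404,298) and (487,293), the dome at (418,231) and the grey tray-like box at (550,165). The tray is at (243,194), the pedal pad at (303,190) and the screen at about (355,205). I choose the steel one at (405,167) and check it in a close crop.

```bash
cat > h.py <<'E'
from plant import manip
import cv2,numpy as np
from scipy.spatial.transform import Rotation as R
np.set_printoptions(precision=4,suppress=True)
def cam(name,obs=None):
    m=manip.camera_model(name)
    if name=="wrist":
        B=np.eye(4);B[:3,:3]=R.from_euler("xyz",obs["eef_rot"]).as_matrix();B[:3,3]=obs["position"]
        T=B@m["hand_eye"]
    else: T=m["T"]
    return T,200/np.tan(np.radians(m["fovy"])/2),m["cx"],m["cy"]
def ray(c,uv,z):
    T,f,cx,cy=c; uv=np.atleast_2d(uv)
    d=np.c_[(uv[:,0]-cx)/f,-(uv[:,1]-cy)/f,-np.ones(len(uv))]@T[:3,:3].T
    return T[:3,3]+d*((z-T[2,3])/d[:,2])[:,None]
def proj(c,P):
    T,f,cx,cy=c; q=(np.atleast_2d(P)-T[:3,3])@T[:3,:3]
    return np.c_[cx-f*q[:,0]/q[:,2],cy+f*q[:,1]/q[:,2]]
E
python3 - <<'E'
from h import *
im=cv2.imread("pics/top0.png"); c=cam("top")
for n,uv,z in [("cover top",(405,167),.055),("handle",(407,164),.089),("tray",(243,194),.046),("pad",(303,190),.044),("tin",(153,207),.085),("bar",(312,260),.01),("scr far",(353,142),.14),("scr near",(358,262),.14),("dome",(423,230),.099),("bell",(469,219),.05),("giftbox",(297,128),.04),("jar",(341,119),.1)]: print(n,ray(c,uv,z))
cv2.imwrite("pics/crop1.png",cv2.resize(im[120:270,205:440],None,fx=3.4,fy=3.4,interpolation=cv2.INTER_CUBIC))
E
```

```text
cover top [[ 0.6366 -0.2414  0.055 ]]
handle [[ 0.6382 -0.2404  0.089 ]]
tray [[0.5667 0.2397 0.046 ]]
pad [[0.5755 0.061  0.044 ]]
tin [[0.5283 0.4908 0.085 ]]
bar [[0.3685 0.0384 0.01  ]]
scr far [[ 0.6921 -0.0844  0.14  ]]
scr near [[ 0.366  -0.0888  0.14  ]]
dome [[ 0.449  -0.2739  0.099 ]]
bell [[ 0.4804 -0.42    0.05  ]]
giftbox [[0.7675 0.0775 0.04  ]]
jar [[ 0.7721 -0.0546  0.1   ]]
```

View pics/crop1.png

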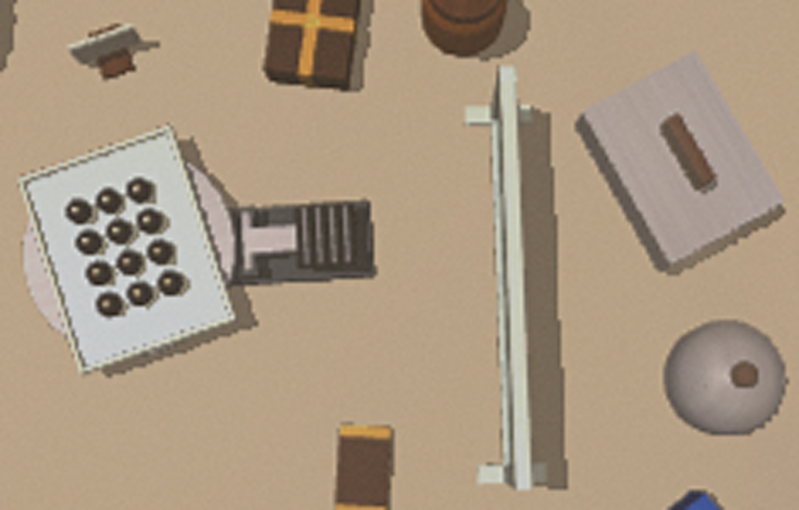

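The crop confirms it: a steel rectangular cover with a wooden handle, at crop (683,160). The tray corners and the ribbed black pad at crop (336,240) are also clear.

Request:
step_arm:
  steps:
    - [[-5,-0.5,-2.2,0,0,0,1],[-5,-0.5,-2.2,0,0,0,1],[-5,-0.5,-2.2,0,0,0,1],[-5,-0.5,-2.2,0,0,0,1],[-5,-0.5,-2.2,0,0,0,1],[-5,-0.5,-2.2,0,0,0,1],[-5,-0.5,-2.2,0,0,0,1],[-5,-0.5,-2.2,0,0,0,1],[-5,-0.5,-2.2,0,0,0,1],[-5,-0.5,-2.2,0,0,0,1],[-5,-0.5,-2.2,0,0,0,1],[-5,-0.5,-2.2,0,0,0,1]]
  newtons: 40

```text
time_s: 2.85
position: [0.6891, -0.2246, 0.3059]
eef_rot: [-1.565, -0.002, -2.909]
wrist_force: [0.7, -0.0, 0.2]
gripper_width: 0.002
```

Run:
```python
from h import *
manip.snapshot("wrist")
o=manip.get_obs(); im=manip.snapshot("wrist"); cv2.imwrite("pics/w1.png",im)
print(o["time_s"],o["position"],o["eef_rot"],o["joint_velocities"])
np.save("w1.npy",np.r_[o["position"],o["eef_rot"]])
```

```text
2.9 [ 0.696  -0.2152  0.3057] [-1.5702  0.0069 -2.8986] [ 0.0141 -0.04   -0.0535  0.1303 -0.0332 -0.045   0.0958]
```

View pics/w1.png

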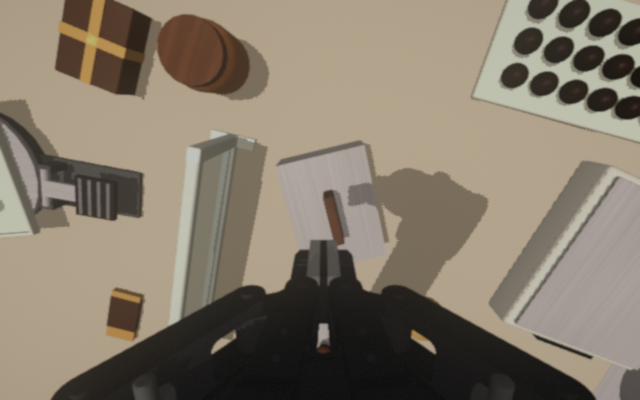

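The wrist view shows the cover's roof, with corners at about (278,166), (362,148) and (386,243). The handle top runs from (328,192) to (341,243), and the gripper hides the near end. I compare both cameras.

Run:
```python
from h import *
from scipy.optimize import least_squares
ct=cam("top"); o=np.load("w1.npy"); cw=cam("wrist",dict(position=o[:3],eef_rot=o[3:]))
crop=lambda L:np.array(L,float)/3.4-0.35+[205,120]
cov=crop([(578,118),(697,53),(783,210),(665,270)]); tr=crop([(22,178),(168,127),(235,318),(82,372)])
def rect(P,n):
    print(n,P.mean(0),[round(np.linalg.norm(P[i]-P[i-1])*1000,1) for i in range(4)],
      [round(np.degrees(np.arctan2(*(P[i]-P[i-1])[1::-1])),1) for i in range(4)])
rect(ray(ct,cov,.055),"cover top cam"); rect(ray(ct,tr,.046),"tray top cam")
P=ray(cw,[(278,166),(362,148),(386,243)],.055); print("wrist roof",P, np.linalg.norm(np.diff(P,axis=0),axis=1),"centre",(P[0]+P[2])/2)
print("handle w",ray(cw,[(328,192),(341,243)],.089)); print("handle top",ray(ct,crop([(671,118),(708,187)]),.089))
print("pad top",ray(ct,crop([(336,240)]),.044), "wrist",ray(cw,[(97,198)],.044))
print("screen top", ray(ct,crop([(507,68),(523,486)]),.14),"wrist",ray(cw,[(215,145)],.14))
```

```text
cover top cam [ 0.6357 -0.2408  0.055 ] [np.float64(151.9), np.float64(119.7), np.float64(156.0), np.float64(114.8)] [np.float64(27.3), np.float64(-62.1), np.float64(-154.5), np.float64(115.9)]
tray top cam [0.5712 0.2432 0.046 ] [np.float64(180.8), np.float64(136.4), np.float64(180.8), np.float64(140.2)] [np.float64(18.0), np.float64(-71.5), np.float64(-160.8), np.float64(108.5)]
wrist roof [[ 0.683  -0.1598  0.055 ]
 [ 0.7299 -0.2558  0.055 ]
 [ 0.6145 -0.3225  0.055 ]] [0.1068 0.1332] centre [ 0.6488 -0.2412  0.055 ]
handle w [[ 0.6744 -0.2261  0.089 ]
 [ 0.615  -0.2576  0.089 ]]
handle top [[ 0.6667 -0.2274  0.089 ]
 [ 0.6069 -0.2556  0.089 ]]
pad top [[0.5748 0.0596 0.044 ]] wrist [[0.5805 0.0666 0.044 ]]
screen top [[ 0.6987 -0.0867  0.14  ]
 [ 0.3644 -0.09    0.14  ]] wrist [[ 0.7075 -0.1058  0.14  ]]
```

Request:
step_arm:
  steps:
    - [[0.9,0,-4.9,0,0,0,1],[0.9,0,-4.9,0,0,0,1],[0.9,0,-4.9,0,0,0,1],[0.9,0,-4.9,0,0,0,1],[0.9,0,-4.9,0,0,0,1],[0.7,0,-4.9,0,0,0,1],[0,0,0,0,0,0,1],[0,0,0,0,0,0,1]]

```text
time_s: 3.95
position: [0.5677, 0.0639, 0.3025]
eef_rot: [-1.57, 0.004, -2.895]
wrist_force: [-0.7, 0.1, -0.3]
gripper_width: 0.001
```

Run:
```python
from h import *
o=manip.get_obs(); im=manip.snapshot("wrist"); cv2.imwrite("pics/w2.png",im)
np.save("w2.npy",np.r_[o["position"],o["eef_rot"]]);print(o["position"])
```

```text
[0.5677 0.0639 0.3025]
```

View pics/w2.png

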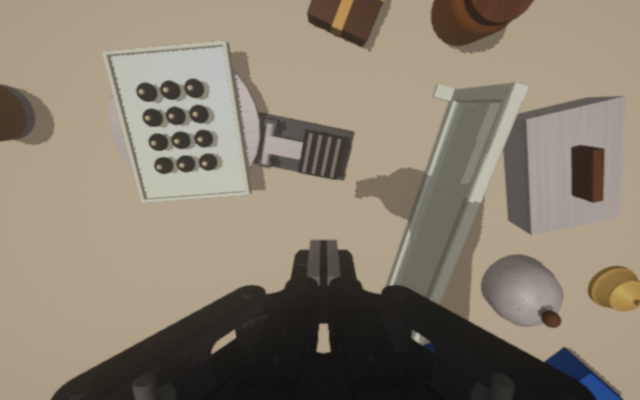

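The tray rim corners are at (106,53), (227,43), (249,193) and (143,201), and the pad's centre is at about (326,154). The cover's roof corners are at (526,117), (624,97), (622,215) and (530,233).

Run:
```python
from h import *
o=np.load("w2.npy"); cw=cam("wrist",dict(position=o[:3],eef_rot=o[3:]))
def rect(P,n):
    print(n,P.mean(0),[round(np.linalg.norm(P[i]-P[i-1])*1000,1) for i in range(4)],
      [round(np.degrees(np.arctan2(*(P[i]-P[i-1])[1::-1])),1) for i in range(4)])
rect(ray(cw,[(106,53),(227,43),(249,193),(143,201)],.046),"tray")
rect(ray(cw,[(526,117),(624,97),(622,215),(530,233)],.055),"cover")
print("pad",ray(cw,[(326,154)],.044),"tin",ray(cw,[(0,110)],.085))
T=cw[0]; print("cam",T[:3,3],"look",-T[:3,2])
```

```text
tray [0.5708 0.2433 0.046 ] [np.float64(178.6), np.float64(140.2), np.float64(178.0), np.float64(140.8)] [np.float64(17.9), np.float64(-71.7), np.float64(-161.9), np.float64(108.5)]
cover [ 0.641  -0.2412  0.055 ] [np.float64(153.0), np.float64(112.1), np.float64(151.4), np.float64(117.7)] [np.float64(26.9), np.float64(-64.3), np.float64(-150.9), np.float64(116.5)]
pad [[0.5819 0.0639 0.044 ]] tin [[0.5485 0.4208 0.085 ]]
cam [0.6401 0.0821 0.4319] look [-0.2834 -0.0707 -0.9564]
```

Request:
step_arm:
  steps:
    - [[-0.9,3.5,0.3,0,0,0,1],[0,4.5,0,0,0,0,1],[0,4.5,0,0,0,0,1],[0,4.5,0,0,0,0,1],[0,3.5,0,0,0,0,1],[0,1.5,0,0,0,0,1],[0,0,0,0,0,0,1],[0,0,0,0,0,0,1]]

```text
time_s: 5.0
position: [0.5864, 0.0523, 0.0784]
eef_rot: [-1.565, 0.013, -2.911]
wrist_force: [-0.3, 0.2, 0.5]
gripper_width: -0.0
```

Run:
```python
from h import *
o=manip.get_obs(); im=manip.snapshot("side"); print(o["position"],o["wrist_force"])
cv2.imwrite("pics/s1.png",cv2.resize(im[150:320,230:400],None,fx=3.4,fy=3.4,interpolation=cv2.INTER_CUBIC))
```

```text
[0.5864 0.0523 0.0784] [-0.34    0.1811  0.4683]
```

View pics/s1.png

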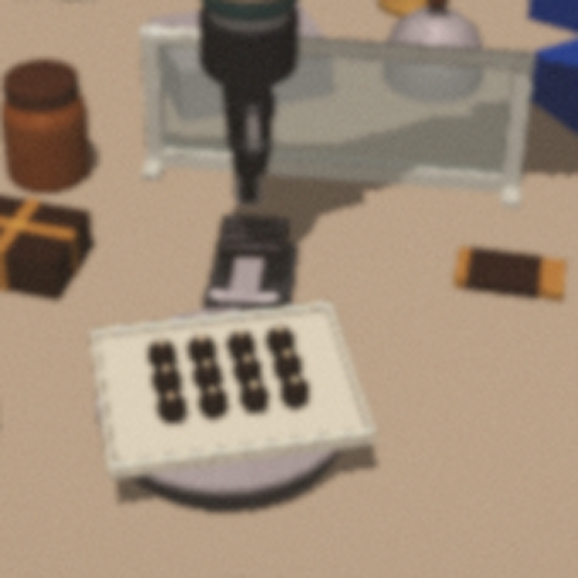

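The closed fingers stand above the outer part of the pad, about 11 mm too far from the turntable. I correct that, then press.

Request:
step_arm:
  steps:
    - [[0.6,0,-1.2,0,0,0,1],[0,0.5,0,0,0,0,1],[0,0.8,0,0,0,0,1],[0,0.8,0,0,0,0,1],[0,0.6,0,0,0,0,1]]

```text
time_s: 5.68
position: [0.5795, 0.064, 0.0529]
eef_rot: [-1.564, 0.019, -2.91]
wrist_force: [-0.5, -0.5, 4.5]
gripper_width: -0.001
```

Request:
step_arm:
  steps:
    - [[0,0.4,0,0,0,0,1],[0,0.4,0,0,0,0,1],[0,0.4,0,0,0,0,1],[0,0.3,0,0,0,0,1]]

```text
time_s: 6.18
position: [0.5797, 0.0643, 0.0398]
eef_rot: [-1.565, 0.019, -2.911]
wrist_force: [-9.0, 0.3, 35.8]
gripper_width: 0.001
```

Request:
step_arm:
  steps:
    - [[0,-0.03,0,0,0,0,1],[0,0,0,0,0,0,1]]

```text
time_s: 6.42
position: [0.5796, 0.064, 0.0422]
eef_rot: [-1.565, 0.019, -2.911]
wrist_force: [-1.1, -0.1, 8.4]
gripper_width: 0.0
```

Request:
step_arm:
  steps:
    - [[0,0.12,0,0,0,0,1],[0,0.06,0,0,0,0,1]]

```text
time_s: 6.68
position: [0.5796, 0.064, 0.0415]
eef_rot: [-1.566, 0.019, -2.912]
wrist_force: [-2.9, -1.0, 7.0]
gripper_width: -0.0
```

Request:
step_arm:
  steps:
    - [[0,0.15,0,0,0,0,1],[0,0.12,0,0,0,0,1],[0,0.12,0,0,0,0,1]]

```text
time_s: 7.05
position: [0.5796, 0.0641, 0.0408]
eef_rot: [-1.566, 0.02, -2.912]
wrist_force: [-3.7, -0.2, 14.7]
gripper_width: -0.001
```

Request:
step_arm:
  steps:
    - [[0,0.1,0,0,0,0,1],[0,-1,0,0,0,0,1],[0,-3,0,0,0,0,1],[0,-5,0,0,0,0,1],[0,-5,0,0,0,0,1],[0,-5,0,0,0,0,1],[0,-5,0,0,0,0,1],[0,-1.5,0,0,-5,0,0.5],[0,0,0,0,-9,0,0],[0,0,0,0,0,0,0]]

```text
time_s: 8.3
position: [0.5751, 0.0641, 0.3024]
eef_rot: [-1.562, 0.019, -2.664]
wrist_force: [-0.6, -0.4, -0.6]
gripper_width: 0.633
```

```bash
cat > go.py <<'E'
# shift (cm, tool axes) and turn (deg rotvec, tool axes) to a target pose; tool level, tool x at yaw
from h import *
import sys
x,y,z,yaw=map(float,sys.argv[1:5]); o=manip.get_obs()
B=R.from_euler("xyz",o["eef_rot"]); G=R.from_euler("xyz",[-np.pi/2,0,np.radians(yaw)])
print(o["time_s"],o["position"],o["eef_rot"],o["wrist_force"],o["gripper_width"])
print("cm",B.inv().apply(np.array([x,y,z])-o["position"])*100,"deg",np.degrees((B.inv()*G).as_rotvec()))
E
python3 go.py 0.637 -0.241 0.30 -153
```

```text
8.3 [0.5751 0.0641 0.3024] [-1.5619  0.019  -2.6635] [-0.5997 -0.3545 -0.5569] 0.6330139542083377
cm [ 8.5418  0.3482 29.94  ] deg [-0.5086  0.3852 -1.0886]
```

Request:
step_arm:
  steps:
    - [[1.4,0,4.5,-0.5,0.4,-1,0],[1.4,0,5,0,0,0,0],[1.4,0,5,0,0,0,0],[1.4,0,5,0,0,0,0],[1.4,0,5,0,0,0,0],[1.2,0,4,0,0,0,0],[0,0,0,0,0,0,0],[0,0,0,0,0,0,0]]

```text
time_s: 9.3
position: [0.6303, -0.2334, 0.2939]
eef_rot: [-1.579, -0.006, -2.69]
wrist_force: [0.4, 0.3, -0.1]
gripper_width: 1.001
```

```bash
python3 go.py 0.637 -0.241 0.15 -153
```

```text
9.3 [ 0.6303 -0.2334  0.2939] [-1.5788 -0.0057 -2.6905] [ 0.4391  0.3008 -0.1162] 1.0012482903820263
cm [-0.3519 14.3837  1.0896] deg [ 0.4599 -1.1555  0.3201]
```

Request:
step_arm:
  steps:
    - [[-0.3,3,1.1,0.5,-1.2,0.3,0],[0,4,0,0,0,0,0],[0,4,0,0,0,0,0],[0,3,0,0,0,0,0],[0,0,0,0,0,0,0],[0,0,0,0,0,0,0]]

```text
time_s: 10.05
position: [0.6403, -0.232, 0.1515]
eef_rot: [-1.572, 0.004, -2.664]
wrist_force: [0.5, -0.2, 0.0]
gripper_width: 0.998
```

```bash
python3 go.py 0.637 -0.241 0.076 -153;  python3 - <<'E'
from h import *
im=manip.snapshot("wrist"); cv2.imwrite("pics/w3.png",im)
E
```

```text
10.05 [ 0.6403 -0.232   0.1515] [-1.5721  0.0039 -2.6645] [ 0.5465 -0.2151  0.0178] 0.998117943007407
cm [0.7346 7.5505 0.6556] deg [ 0.0736  0.3366 -0.2215]
```

View pics/w3.png

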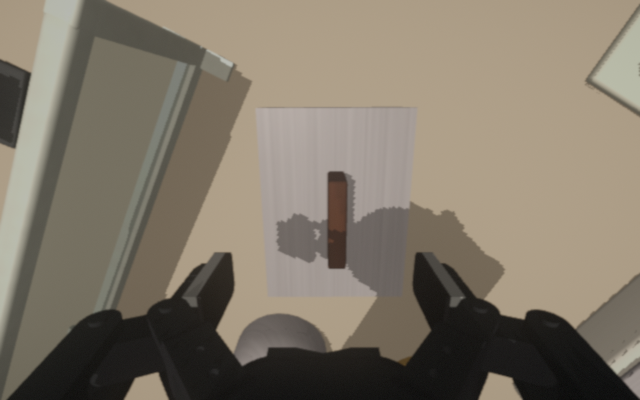

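Very well aligned: the roof corners are at (257,108), (416,108), (404,296) and (268,296), and the handle top runs from (337,181) to (337,268).

Run:
```python
from h import *
o=manip.get_obs(); c=cam("wrist",o)
B=R.from_euler("xyz",o["eef_rot"]); tl=lambda P:B.inv().apply(P-o["position"])*1000
P=ray(c,[(257,108),(416,108),(404,296),(268,296)],.055); print(P.mean(0),tl(P),tl(P).mean(0))
print([np.linalg.norm(P[i]-P[i-1])*1000 for i in range(4)])
H=ray(c,[(337,181),(337,268)],.089); print("handle",H,H.mean(0),tl(H))
```

```text
[ 0.6402 -0.2427  0.055 ] [[-71.4408  96.927  -46.9449]
 [-71.3312  96.7544  65.1947]
 [ 82.2151  96.1545  68.3749]
 [ 82.3466  96.3318 -47.3851]] [ 5.4474 96.5419  9.8099]
[np.float64(153.78920552304388), np.float64(112.13970176876998), np.float64(153.58040463082253), np.float64(115.76027751769533)]
handle [[ 0.6683 -0.2269  0.089 ]
 [ 0.6129 -0.2565  0.089 ]] [ 0.6406 -0.2417  0.089 ] [[-26.9601  62.669    8.6469]
 [ 35.8228  62.4245   9.4115]]
```

Request:
step_arm:
  steps:
    - [[0.5,2,0.95,0,0.3,0,0],[0,2.4,0,0,0,0,0],[0,0,0,0,0,0,0],[0,0,0,0,0,0,0]]

```text
time_s: 10.6
position: [0.6421, -0.246, 0.1087]
eef_rot: [-1.566, 0.007, -2.672]
wrist_force: [0.4, -0.4, 0.9]
gripper_width: 1.002
```

```bash
python3 go.py 0.6404 -0.242 0.076 -152.8
```

```text
10.6 [ 0.6421 -0.246   0.1087] [-1.5664  0.0074 -2.6719] [ 0.3967 -0.4202  0.8934] 1.0015833657668036
cm [-0.0067  3.2719 -0.452 ] deg [-0.2501 -0.292  -0.4261]
```

Request:
step_arm:
  steps:
    - [[0,1.2,-0.4,-0.2,-0.3,-0.4,0],[0,1.4,0,0,0,0,0],[0,0.6,0,0,0,0,0],[0,0,0,0,0,0,0]]

```text
time_s: 11.1
position: [0.6409, -0.2425, 0.0756]
eef_rot: [-1.569, 0.001, -2.666]
wrist_force: [0.1, -0.7, 1.0]
gripper_width: 1.0
```

```bash
python3 go.py 0.6404 -0.242 0.076 -152.8
```

```text
11.1 [ 0.6409 -0.2425  0.0756] [-1.569   0.001  -2.6663] [ 0.1277 -0.7095  0.9552] 0.9998598101932324
cm [ 0.0183 -0.0431 -0.067 ] deg [-0.1036  0.0313 -0.0601]
```

Perfectly positioned; close with a firm grip.

Request:
step_arm:
  steps:
    - [[0,0,0,0,0,0,0.5],[0,0,0,0,0,0,1],[0,0,0,0,0,0,1],[0,0,0,0,0,0,1],[0,0,0,0,0,0,1],[0,0,0,0,0,0,1],[0,0,0,0,0,0,1],[0,0,0,0,0,0,1]]
  newtons: 60

```text
time_s: 12.1
position: [0.6417, -0.2429, 0.0767]
eef_rot: [-1.567, 0.003, -2.667]
wrist_force: [-0.3, -0.5, -0.6]
gripper_width: 0.138
```

Request:
step_arm:
  steps:
    - [[0,-1,0,0,0,0,1],[0,-2,0,0,0,0,1],[0,-3,0,0,0,0,1],[0,-4,0,0,0,0,1],[0,-4,0,0,0,0,1],[0,-4,0,0,0,0,1],[0,-3,0,0,0,0,1],[0,0,0,0,0,0,1],[0,0,0,0,0,0,1]]

```text
time_s: 13.22
position: [0.6381, -0.2414, 0.2983]
eef_rot: [-1.57, 0.0, -2.666]
wrist_force: [0.0, -0.7, -4.3]
gripper_width: 0.14
```

```bash
python3 go.py 0.571 0.243 0.28 -161.9;python3 - <<'E'
from h import *
im=manip.snapshot("side"); cv2.imwrite("pics/s2.png",im)
E
```

```text
13.225 [ 0.6381 -0.2414  0.2983] [-1.5697  0.0004 -2.6661] [ 0.0016 -0.7322 -4.3346] 0.14014795658067802
cm [-16.208    1.7873 -46.1395] deg [-0.0618  9.1434 -0.0306]
```

View pics/s2.png

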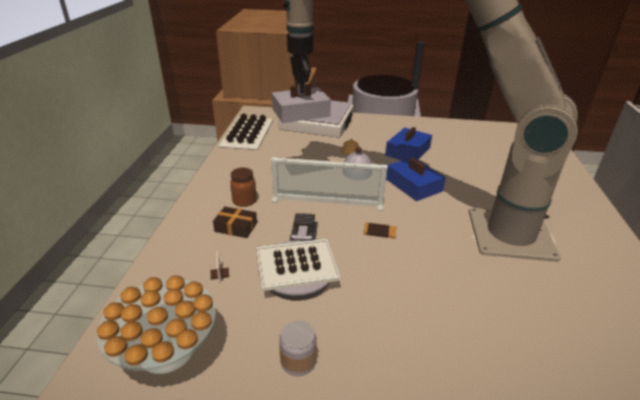

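The cover is held level at (302,103), about 0.22 m up and clear of the screen. I carry it across.

Request:
step_arm:
  steps:
    - [[-0.7,0,-2,0,0,0,1],[-1.2,0,-3.5,0,0,0,1],[-1.4,0,-4,0,0,0,1],[-1.4,0,-4,0,0,0,1],[-1.4,0,-4,0,0,0,1],[-1.4,0,-4,0,0,0,1],[-1.4,0,-4,0,0,0,1],[-1.4,0,-4,0,0,0,1],[-1.4,0,-4,0,0,0,1],[-1.4,0,-4,0,0,0,1],[-1.2,0,-3.5,0,0,0,1],[-1,0,-2.5,0,0,0,1]]

```text
time_s: 14.78
position: [0.556, 0.2437, 0.2845]
eef_rot: [-1.591, -0.025, -2.656]
wrist_force: [-0.1, -0.5, -4.0]
gripper_width: 0.139
```

```bash
python3 go.py 0.571 0.243 0.22 -161.9
```

```text
14.775 [0.556  0.2437 0.2845] [-1.5906 -0.0248 -2.6564] [-0.0704 -0.4513 -4.0174] 0.13894980581917923
cm [-1.4569  6.3984  0.8895] deg [1.0144 9.6823 1.511 ]
```

Request:
step_arm:
  steps:
    - [[-0.7,0,0.4,0.3,3,0.5,1],[-0.7,0,0.4,0.3,4,0.5,1],[0,1.5,0,0.3,2.7,0.5,1],[0,2.5,0,0,0,0,1],[0,2,0,0,0,0,1],[0,0,0,0,0,0,1],[0,0,0,0,0,0,1]]

```text
time_s: 15.65
position: [0.5584, 0.2555, 0.2158]
eef_rot: [-1.579, -0.015, -2.815]
wrist_force: [-0.2, -0.3, -3.3]
gripper_width: 0.14
```

```bash
python3 go.py 0.571 0.243 0.20 -161.9
python3 - <<'E'
from h import *
o=manip.get_obs(); im=manip.snapshot("top"); cv2.imwrite("pics/top2.png",im)
s=manip.snapshot("side"); cv2.imwrite("pics/side2.png",s)
a=cv2.resize(im[130:255,185:310],(400,400),interpolation=cv2.INTER_CUBIC)
b=cv2.resize(s[180:310,230:360],(400,400),interpolation=cv2.INTER_CUBIC)
cv2.imwrite("pics/both2.png",np.hstack([a,b]))
E
```

```text
15.65 [0.5584 0.2555 0.2158] [-1.5793 -0.0155 -2.8147] [-0.2381 -0.2822 -3.2852] 0.1402260500363867
cm [-0.8102  1.5496  1.6038] deg [0.4849 0.6267 0.8904]
```

View pics/both2.png

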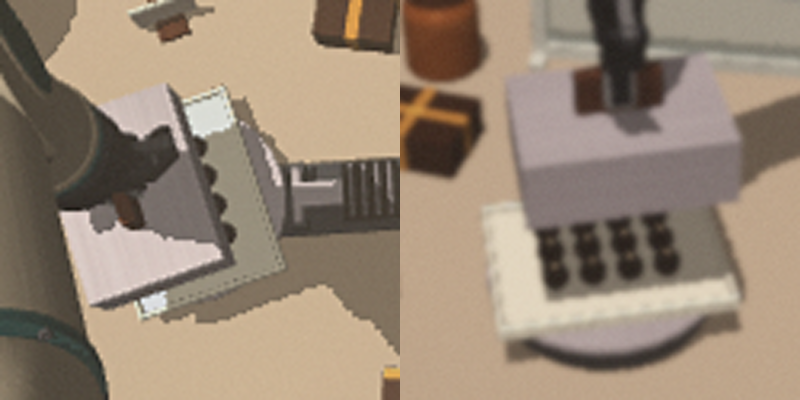

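The cover is above and slightly left of the tray, level and parallel to it, as expected. I correct the offset and go lower.

Request:
step_arm:
  steps:
    - [[-0.4,0.5,0.8,0.2,0.3,0.4,1],[-0.4,1,0.8,0.2,0.3,0.4,1],[0,1.5,0,0,0,0,1],[0,1,0,0,0,0,1],[0,0,0,0,0,0,1],[0,0,0,0,0,0,1]]

```text
time_s: 16.5
position: [0.5728, 0.2414, 0.1736]
eef_rot: [-1.572, 0.001, -2.828]
wrist_force: [-0.4, 0.5, -3.9]
gripper_width: 0.14
```

```bash
python3 go.py 0.571 0.243 0.16 -161.9
```

```text
16.5 [0.5728 0.2414 0.1736] [-1.5716  0.001  -2.8276] [-0.3713  0.4948 -3.8607] 0.1400737038818917
cm [ 0.1211  1.3596 -0.2065] deg [ 0.0486 -0.1074 -0.0597]
```

```bash
cat > ov.py <<'E'
from h import *
import sys
o=manip.get_obs(); x,y,z=o["position"]; yaw=o["eef_rot"][2]; print(o["position"],np.degrees(yaw))
def box(cx,cy,yaw,a,b,z): 
    return np.c_[np.array([[a,b],[a,-b],[-a,-b],[-a,b]])/2@R.from_euler("z",yaw).as_matrix()[:2,:2].T+[cx,cy],[z]*4]
z0=z-.0767; out=[]
for n,(u,v,w) in dict(top=(185,130,125),side=(230,185,130)).items():
    im=manip.snapshot(n); c=cam(n); k=400/w
    a=cv2.resize(im[v:v+w,u:u+w],(400,400),interpolation=cv2.INTER_CUBIC)
    for P,col in [(box(.571,.243,np.radians(18.1),.184,.144,.046),(0,0,255)),(box(x,y,yaw,.154,.114,z0),(255,0,0)),(box(x,y,yaw,.154,.114,z0+.055),(0,200,0))]:
        q=((proj(c,P)+.5-[u,v])*k).round().astype(int); cv2.polylines(a,[q],True,col,1)
    out.append(a)
cv2.imwrite(sys.argv[1],np.hstack(out))
E
python3 ov.py pics/ov1.png
```

```text
[0.5728 0.2414 0.1736] -162.00742871252368
```

View pics/ov1.png

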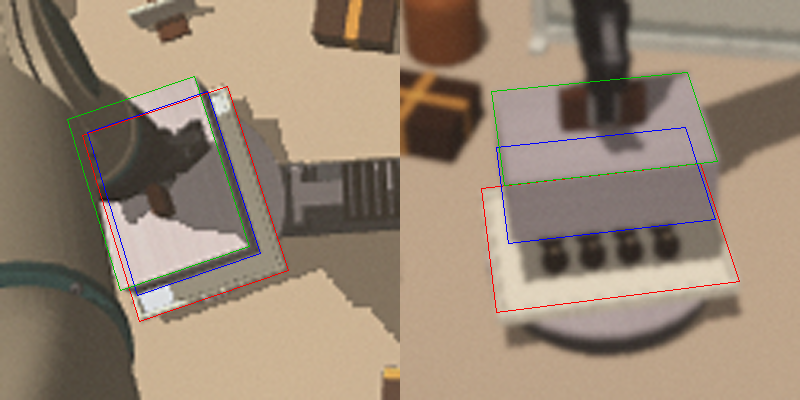

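The overlays match. The red tray outline, the green roof and the blue lower edge fit the picture within about 2–3 mm in both views. I descend to the hover height, TCP z ≈ 0.140.

Request:
step_arm:
  steps:
    - [[0.12,0.8,-0.2,0,0,0,1],[0,1.2,0,0,0,0,1],[0,0.9,0,0,0,0,1],[0,0,0,0,0,0,1],[0,0,0,0,0,0,1],[0,0,0,0,0,0,1]]

```text
time_s: 17.35
position: [0.5711, 0.2435, 0.1431]
eef_rot: [-1.572, 0.002, -2.827]
wrist_force: [-0.3, -0.0, -4.7]
gripper_width: 0.137
```

```bash
python3 go.py 0.571 0.243 0.14 -161.9; python3 ov.py pics/ov2.png; python3 -c "
from h import *
print(manip.get_obs()['joint_velocities'])"
```

```text
17.35 [0.5711 0.2435 0.1431] [-1.5719  0.002  -2.8271] [-0.2521 -0.0358 -4.7467] 0.13660628595402002
cm [0.027  0.3074 0.0465] deg [ 0.0612 -0.0796 -0.1151]
[0.5711 0.2435 0.1431] -161.97969322718853
[-0.0007 -0.0024  0.0001 -0.0008  0.0008 -0.0014  0.0011]
```

View pics/ov2.png

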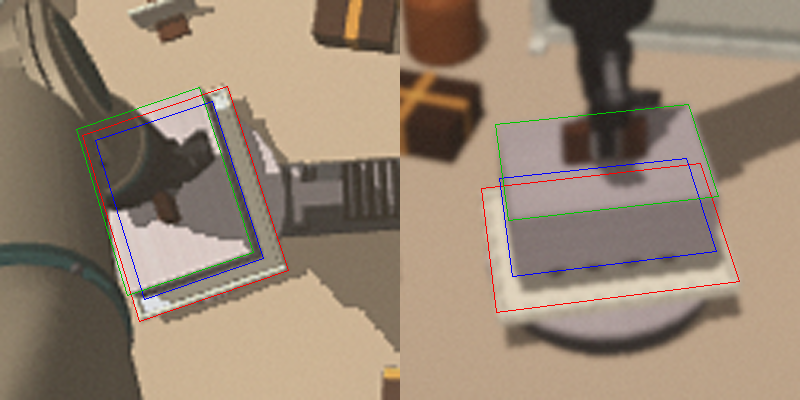

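The top view fits. In the side view the cover seems to be some pixels right of its prediction, so I check this numerically and in one last close view.

```bash
cat > fit.py <<'E'
from h import *
from scipy.ndimage import map_coordinates as mc
o=manip.get_obs(); x,y,z=o["position"]; yaw=o["eef_rot"][2]; z0=z-.0767
def box(cx,cy,yaw,a,b,z): 
    return np.c_[np.array([[a,b],[a,-b],[-a,-b],[-a,b]])/2@R.from_euler("z",yaw).as_matrix()[:2,:2].T+[cx,cy],[z]*4]
def best(c,im,segs,n):
    g=cv2.GaussianBlur(im,(0,0),0.8).astype(float); gx=np.gradient(g,axis=1);gy=np.gradient(g,axis=0)
    res=[]
    for dx in np.arange(-12,12.1,.5):
        for dy in np.arange(-12,12.1,.5):
            s=0
            for A,B in segs:
                q=proj(c,np.linspace(A,B,60)[6:-6]+np.array([dx,dy,0])/1000); t=q[-1]-q[0]; nn=np.array([-t[1],t[0]])/np.hypot(*t)
                d=sum(abs(mc(gx[:,:,k],[q[:,1],q[:,0]],order=1)*nn[0]+mc(gy[:,:,k],[q[:,1],q[:,0]],order=1)*nn[1]) for k in range(3))
                s+=np.minimum(d,80).mean()
            res.append((s,dx,dy))
    res.sort(reverse=True); print(n,[tuple(np.round(r,1).tolist()) for r in res[:4]])
tr=box(.571,.243,np.radians(18.1),.184,.144,.046); lo=box(x,y,yaw,.154,.114,z0); up=box(x,y,yaw,.154,.114,z0+.055)
print("roof px", {n:proj(cam(n),up).round(0).tolist() for n in("top","side")})
for n in("top","side"):
    c=cam(n); i0=cv2.imread(f"pics/{n}0.png"); i1=manip.snapshot(n); cv2.imwrite(f"pics/{n}_f.png",i1)
    best(c,i0,[(tr[i],tr[i-1]) for i in range(4)],n+" tray")
    # visible cover roof edges: corners by px print; front edges
    if n=="top": segs=[(up[0],up[3]),(up[0],up[1])] 
    else: segs=[(up[i],up[i-1]) for i in range(4)]
    best(c,i1,segs,n+" cover roof")
    if n=="top": best(c,i1,[(up[2],up[3]),(up[2],up[1])],"top cover roof, other pair"); best(c,i1,[(up[i],up[i-1]) for i in range(4)],"top all")
    else: best(c,i1,[(up[0],up[3]),(up[3],up[2]),(lo[0],lo[3])],"side alt")
a=cv2.resize(cv2.imread("pics/top_f.png")[150:230,205:285],(400,400),interpolation=cv2.INTER_CUBIC)
b=cv2.resize(cv2.imread("pics/side_f.png")[212:292,254:334],(400,400),interpolation=cv2.INTER_CUBIC)
for im,n,(u,v) in((a,"top",(205,150)),(b,"side",(254,212))):
    for P,col in((tr,(0,0,255)),(lo,(255,0,0)),(up,(0,200,0))):
        for q in (proj(cam(n),P)+.5-[u,v])*5: cv2.drawMarker(im,tuple(q.round().astype(int).tolist()),col,cv2.MARKER_CROSS,10,1)
cv2.imwrite("pics/fin.png",np.hstack([a,b]))
E
python3 fit.py
```

```text
roof px {'top': [[264.0, 208.0], [224.0, 222.0], [208.0, 170.0], [247.0, 156.0]], 'side': [[323.0, 218.0], [333.0, 248.0], [265.0, 256.0], [260.0, 225.0]]}
top tray [(193.9, -9.5, -0.5), (193.8, -9.5, -1.0), (193.7, -10.0, -0.5), (193.3, -10.0, -1.0)]
top cover roof [(145.0, 2.5, -7.5), (144.9, 1.5, -8.0), (144.9, 1.0, -8.0), (144.9, 2.0, -7.5)]
top cover roof, other pair [(54.3, -12.0, -4.5), (54.2, -12.0, -4.0), (54.0, -11.5, -4.0), (53.9, -11.0, -4.0)]
top all [(185.5, -1.0, -1.0), (185.5, -1.5, -1.0), (185.5, -0.5, -0.5), (185.4, 0.0, -0.5)]
side tray [(122.1, -1.5, 2.5), (121.9, -2.0, 2.5), (121.9, -1.5, 3.0), (121.8, -2.0, 3.0)]
side cover roof [(120.7, -0.5, 0.5), (120.5, -0.5, 0.0), (120.4, 0.0, 0.5), (120.4, 0.0, 0.0)]
side alt [(73.3, 3.0, -2.0), (73.2, 3.0, -1.5), (73.1, 3.0, -2.5), (73.1, 2.5, -1.5)]
```

View pics/fin.png

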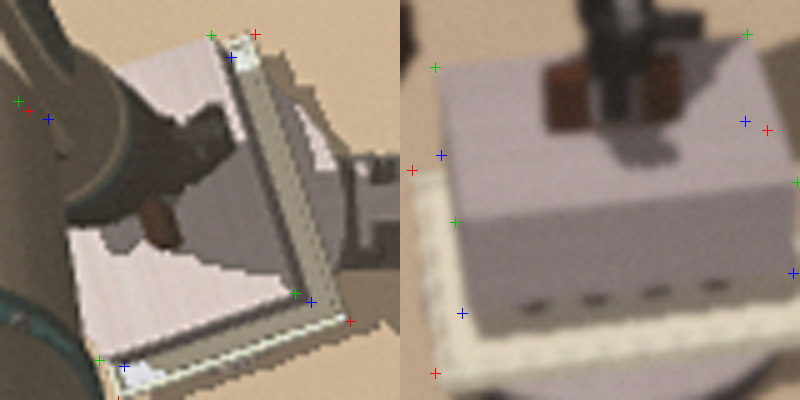

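The corner marks agree within about 2 mm in both views. On average the cover sits about 2 mm too far in −y, so I make a small correction, settle and check.

Request:
step_arm:
  steps:
    - [[-0.08,0.25,-0.22,0,0,0,1],[0,0,0,0,0,0,1],[0,0,0,0,0,0,1],[0,0,0,0,0,0,1]]

```text
time_s: 18.05
position: [0.5713, 0.2462, 0.1408]
eef_rot: [-1.572, 0.003, -2.827]
wrist_force: [-0.5, -0.1, -3.5]
gripper_width: 0.139
```

```bash
python3 go.py 0.5715 0.245 0.14 -161.9
python3 - <<'E'
from h import *
for c in("top","side"):
    manip.snapshot(c)
    print(c,[(l,[d["bbox"] for d in manip.search_frame(l,c)[:2]]) for l in("dome","giftbox","jar","tin","bar","bell","cardstand","pedal_pad")])
o=manip.get_obs(); print(o["joint_velocities"],o["position"])
E
```

```text
18.05 [0.5713 0.2462 0.1408] [-1.572   0.0027 -2.827 ] [-0.4677 -0.105  -3.4712] 0.13945525791959246
cm [0.0203 0.0757 0.1191] deg [ 0.0689 -0.0752 -0.1527]
top [('dome', [[402.7, 213.2, 30.7, 38.1], [224.4, 155.7, 50.0, 75.8]]), ('giftbox', [[286.0, 108.6, 25.1, 39.3]]), ('jar', [[329.3, 103.8, 26.1, 30.5]]), ('tin', [[143.2, 195.1, 17.6, 25.4], [401.8, 214.6, 30.8, 34.7]]), ('bar', [[301.0, 241.9, 21.4, 34.0]]), ('bell', [[455.6, 208.5, 23.9, 23.8], [301.1, 246.3, 18.9, 30.4]]), ('cardstand', [[224.3, 130.2, 23.0, 14.1]]), ('pedal_pad', [[277.3, 181.1, 33.1, 16.9]])]
side [('dome', [[344.0, 148.8, 28.9, 14.6]]), ('giftbox', [[212.7, 206.9, 41.9, 30.1], [213.9, 256.2, 14.9, 20.2]]), ('jar', [[231.8, 169.3, 20.3, 35.8]]), ('tin', [[279.9, 320.0, 36.5, 57.5]]), ('bar', [[363.0, 223.3, 31.3, 13.8], [278.5, 321.3, 39.4, 55.7]]), ('bell', [[339.6, 139.1, 15.1, 14.6]]), ('cardstand', []), ('pedal_pad', [[306.1, 214.8, 7.5, 6.9]])]
[-0.0005  0.0016 -0.0002 -0.0009 -0.0019 -0.0014  0.0025] [0.5714 0.2462 0.1408]
```

```bash
python3 -c "
from plant import manip
print(manip.job_done())"
```

```text
the job is handed in; nothing more can be done
None
```

I set the brake, carried the steel cover over the screen and handed the job in with it hovering over the tray at 18 s; no verdict was reported.

- **Pedal:** I pressed it onto its stop; the wrist force peaked at about 36 N and I then held it at about 15 N. I released it fully before grasping the cover. The pedal angle itself can't be read, so "at the stop" and "up again" rest on force and height readings.
- **Cover:** I gripped it by the handle and carried its lower edge about 0.2 m above the counter, well over the screen's 0.14 m top.
- **Final pose:** The cover is at rest at (0.571, 0.246). Its yaw is within about 0.2° of the tray's measured yaw and it is level within about 0.2°. The lower edge is about 30 mm above the tray's underside, so about 18 mm above the rim. The grip is firm and the wrist force shows only the cover's weight.

**Last checks:**
- Before the last 2–3 mm nudge in +y, the overlay marks agreed within about 2–3 mm in both the top and side views. I did not view a picture after that nudge.
- One numeric edge fit disagreed: the top camera put the tray about 9 mm off. I took it to have locked onto the inner rim or a shadow, because the marked corners and the side-camera fit did not support it.
- The other things were detected in at least one view where they were at the start. The side view missed the card stand and mostly missed the pedal pad; the top view found both in place.

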